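Load the bead tub on the shaker plate

ROBOT

A 6-joint arm with a two-finger parallel gripper is mounted at the origin on the work surface. World frame = base frame: x ahead of the robot, y to its left, z up, the work surface at z = 0. Lengths are in m, angles in rad, forces in N, time in s.
With the tool pointing down it reaches from about 0.35 to 0.85 m from the base axis. Payload 8.1 kg.
Tool frame: the origin (TCP) lies midway between the tips of the shut fingers; the grasp point (between the pads) lies 19 mm behind it; z points along the fingers, y is the line along which they close (so a half turn about z gives the same grasp; the last joint's range is limited). The gripper opens to 93 mm and grips with 3 to 60 N. Pads are 15 mm wide; open, the fingers measure 128 mm over their backs; the gripper's body (75 mm by 188 mm) begins 65 mm behind the grasp point.
Start: joints at [-1.278, 0.13, 1.488, -0, 1.523, -0.085], TCP at [0.221, -0.558, 0.219] pointing down, gripper open.
Joint ranges: [-2.96, 2.96], [-0.89, 2.26], [0.02, 2.5], [-1.34, 4.48], [0, 2.73], [-2.66, 2.66]. Speed limits (rad/s): [2.39, 2.39, 2.79, 3.14, 3.14, 3.14].

INTERFACE

Orientations are given as [roll, pitch, yaw] about the fixed x, y, z axes, in that order (R = Rz(yaw) Ry(pitch) Rx(roll)).
In Python, from bench import manip gives the robot as it stands.
- The arm moves only by the tool apply_moves, never from a script. Its argument "commands" is one flat list of numbers, 5 for each row, row after row: the finger opening in m, from 0 to 0.093, then the shift along the tool's x, y, z in m, then the turn about the tool's z in degrees. A call has 1 to 5 rows; each row is the pose to reach, as a shift and turn from the pose commanded when the call began, along the tool's axes at that moment; what a row does not reach only later rows make up. A row lasts 1/8 s, in which the tool goes at most 62.5 mm and 10.7 degrees, less where a joint would pass 70% of its speed; a pose out of reach is approached as far as the arm can. A call with a gripper value outside its range is refused whole. The fingers move at their own pace and stop on an object; "grip_force" is the grip in N (left out, the last holds). Time passes only in rows, so rows that repeat a pose let the fingers close. It gives the time, the measured TCP pose, the force, the opening and the grip force at its end, in the units of the state.
- manip.state(): the state, without advancing time (a new reading comes with each control period).
- manip.grab_frame(name): name is "scene" or "top" or "wrist"; returns the picture (384x512x3 uint8, blue, green, red); there is no depth.
- manip.camera_info(name): a dict with "vertical_fov" (degrees; the focal length in pixels is half the picture's height over the tangent of half this angle, whatever the lens; pixels are square), "cx", "cy" (the principal point, pixels), "R" (3x3) and "t" (3): a world point X has camera coordinates R X + t; the wrist camera has in their place "hand_eye" (4x4, takes a point from camera to tool coordinates, whose origin is the TCP and whose axes are the flange's). Camera axes: x right, y down, z forward; pixel columns grow to the right and rows downward; lengths in m; the calibration is good to about 2 mm. A picture is of the moment at which its call begins: read the wrist's pose just before it. camera_info takes no time and is no camera call.
- manip.finish_job(): hands the job in; it is judged then, once.
The state is a dict: "t": time; "joint_pos": joint angles; "dq": joint speeds; "joint_efforts": joint torques, N m; "position": TCP position; "tcp_rot": TCP orientation; "contact_force": force on the tool from outside, world axes, zero at the start; "torque": the same for the moment, N m; "grip_width": finger opening in m; "gripper_force": force on a finger pad.
Only numpy, scipy, OpenCV 4.12 (cv2) and the standard library are available. Lean on these libraries where they do the work, as an engineer would, in place of code of your own. Each camera call takes 0.05 s, during which the arm holds its last target. There are 200 camera calls.

TASK

Get the blue tub of red beads ready for shaking: slide it along the metal shaker plate, without lifting it off the plate or tipping it, until its back sits square against the dark back rail and it is centred between the two yellow side stops. Then press its white lid down until it is fully shut, leaving the tub centred against the rail. Leave the brush pot, the bead board and the pin tray where they are.

Things in the scene. Friction and masses are not known exactly. Their poses are not given: they have to be found in the camera images.
- shaker: Fixed grey shaker; aluminium plate 255 (x) x 280 (y) mm, top 70 mm above the origin (centre of underside). +x points from the open front to the dark back rail (220 mm long, 26 mm high above the plate, front face at x = +95). Two yellow side stops, 45 (x) x 16 (y) mm, 14 mm high above the plate, from x = 50 to 95, inner faces at y = +80 and -80.
- seat (a point): Point on the shaker plate's top surface where the tub's origin lies when the tub is centred between the stops with its back against the rail; axes as the shaker's.
- tub: Loose blue open tub with red beads in it, 100 (x) x 90 (y) x 45 mm high, walls 3 mm, about 0.4 kg. Origin: centre of its underside. Its +x side is the back, where the lid is hinged; that side goes against the rail. It starts on the plate in front of the stops, askew.
- lid (a joint): Angle (rad) of the tub's white lid (100 x 90 x 5 mm, flush with the tub's outline). 0 = fully shut, positive = front edge raised. Hinge along the tub's y axis at x = +50, z = 45 mm of its frame. It stays where it is left; takes about 4 N at the front edge to close. Shut, its top is 50.5 mm above the tub's origin.
- thumb_pad (a point): Centre of the orange pad (22 x 36 mm) on the top of the lid, 85 mm in front of the hinge: the place to press.
- brush_pot: White pot, 72 mm wide and 100 mm high, with paint brushes up to 190 mm high. Origin: centre of its underside. Leave alone.
- bead_board: Small wooden board 110 x 80 x 15 mm carrying red beads on pins, 77 mm high in all. Origin: centre of its underside. Leave alone.
- pin_tray: Black open tray 80 x 110 x 30 mm with sticks in it, beside the shaker. Origin: centre of its underside. Leave alone.
Things that resemble listed ones, but are neither listed nor needed, are in the scene too. Of the things that look like the tub, the larger one is meant.

How it is judged:
On the way, in this order (a step that is already met when the one before it is completed fails the run):
1. the tub stands square against the back rail, centred between the side stops (x of tub in the frame of seat between -0.004 and 0.004 m and y of tub in the frame of seat between -0.005 and 0.005 m and angle between the x axis of tub and the x axis of shaker, either way round below 0.07 rad), for 0.2 s.
2. the lid is pressed fully shut (value of joint lid below 0.025 rad), for 0.2 s.
At the end, for the whole second after the job is handed in: The tub stands flat and still on the plate, its back within 4 mm of the rail, within 5 mm of the middle between the side stops and square to the rail within 0.07 rad (4 degrees), and its lid is shut to within 0.025 rad (about 2.5 mm at the front edge) (all of step 1 and value of joint lid below 0.025 rad and linear speed of tub below 0.01 m/s and angle between tub's own z axis and vertical below 0.04 rad and z of tub in the frame of seat below 0.003 m); the robot touches nothing.
It fails at once if the tub is lifted more than 12 mm off the plate (z of tub in the frame of seat above 0.012 m).
It fails at once if the tub drops off the plate (z of tub in the frame of seat below -0.015 m).
It fails at once if the tub is tipped by more than 0.3 rad (angle between tub's own z axis and vertical above 0.3 rad).
It fails at once if the brush pot, bead board or pin tray is moved more than 25 mm or knocked over (distance of any of brush_pot, bead_board, pin_tray from where it was at the start of the episode above 0.025 m or angle between any of brush_pot, bead_board, pin_tray's own z axis and vertical above 0.5 rad).
It also fails if it takes over 64 s, if anything falls off the work surface, if the arm or the gripper's body presses on something with over 40 N, if the wrist force passes 120 N, or if a joint passes its speed limit or range.

## Working session

There is one attempt and no reset: what is moved stays moved. The work goes in short steps, Python scripts to look and compute and a tool call to move; the robot and the scene stay as the last step left them, time stands still between calls to the robot, and variables do not carry over. Pictures are saved under pics/ and viewed, at most 10 in all, crops included, and the job is handed in when it is done.

Besides the shell and the picture viewer there is one more tool, called after ">>>" as name(argument=value, ...) on one line, values as JSON. apply_moves: Moves the arm, as the interface text tells. Its arguments: {"type":"object","properties":{"commands":{"type":"array"},"grip_force":{"type":"number"}},"required":["commands"]}

```bash
mkdir -p pics; python3 - <<'E'
from bench import manip
import cv2,numpy as np
for n in("scene","top","wrist"):
    f=manip.grab_frame(n); cv2.imwrite(f"pics/{n}0.png",f); print(n,manip.camera_info(n))
a=[cv2.imread(f"pics/{n}0.png") for n in("scene","top")]
print(manip.state())
E
```

```text
scene {'vertical_fov': 53.5992694505488, 'cx': 258.9784189508459, 'cy': 190.49055422044904, 'R': array([[-0.48977049,  0.87173061,  0.0145121 ],
       [ 0.70355571,  0.40500465, -0.58393544],
       [-0.51491186, -0.27578428, -0.81167038]]), 't': array([ 0.22038063, -0.34779216,  1.18146327])}
top {'vertical_fov': 55.252155185547885, 'cx': 255.28095207828144, 'cy': 189.3673989458503, 'R': array([[-0.00175074, -0.99948997,  0.03188617],
       [-0.99550877, -0.00127614, -0.09466075],
       [ 0.09465316, -0.03190869, -0.9949988 ]]), 't': array([0.03177434, 0.55576666, 0.8447572 ])}
wrist {'vertical_fov': 66.9813476361699, 'cx': 260.5249644970825, 'cy': 194.84144844284467, 'hand_eye': array([[ 7.48152657e-04, -9.65145831e-01, -2.61711608e-01,
         7.18288841e-02],
       [ 9.99997434e-01,  1.62427731e-04,  2.25967924e-03,
         4.94518214e-04],
       [-2.13841078e-03, -2.61712627e-01,  9.65143475e-01,
        -1.64753741e-01],
       [ 0.00000000e+00,  0.00000000e+00,  0.00000000e+00,
         1.00000000e+00]])}
{'t': 0.15, 'joint_pos': array([-1.27840204e+00,  1.31025395e-01,  1.48903173e+00,  1.76808345e-05,
        1.52300024e+00, -8.53977294e-02]), 'dq': array([-3.78158339e-04, -1.27086048e-03, -2.73204515e-03, -1.25575840e-05,
       -5.29754572e-04,  7.74079029e-04]), 'joint_efforts': array([ 1.87356687e-03, -5.60474145e+01, -4.92334771e+01,  7.69904559e-02,
        3.05313233e-02, -9.64131686e-05]), 'position': array([ 0.22122141, -0.55725139,  0.21780447]), 'tcp_rot': array([-3.14013479e+00, -1.42526083e-04,  3.77791052e-01]), 'contact_force': array([ 0.21159443,  0.79348584, -0.09154531]), 'torque': array([-0.00312769, -0.02346057, -0.0569198 ]), 'gripper_force': 0.0, 'grip_width': 0.09308181359345073}
```

View pics/scene0.png

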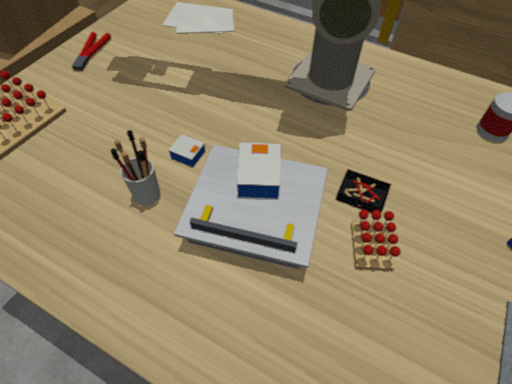

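View pics/top0.png

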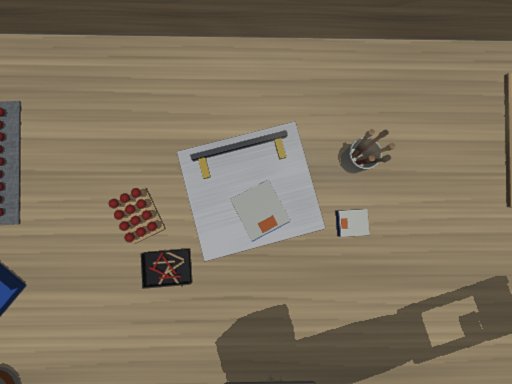

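Scene: the big blue/white tub on the plate is at (259,170), and a smaller look-alike stands on the table at (187,151). In the top view they are at (260,211) and (352,222). The larger one, standing askew on the plate in front of the stops, fits the description. The rail runs (192,157)-(287,134) in top. I'll confirm in an enlarged crop.

```bash
python3 - <<'E'
import cv2,numpy as np
a=cv2.imread("pics/top0.png")[115:270,170:380]; b=cv2.imread("pics/scene0.png")[135:270,170:335]
a=cv2.resize(a,None,fx=3.8,fy=3.8,interpolation=cv2.INTER_CUBIC);cv2.imwrite("pics/topc.png",a);print(a.shape)
b=cv2.resize(b,None,fx=4.4,fy=4.4,interpolation=cv2.INTER_CUBIC);cv2.imwrite("pics/scenec.png",b);print(b.shape)
E
```

```text
(589, 798, 3)
(594, 726, 3)
```

View pics/topc.png

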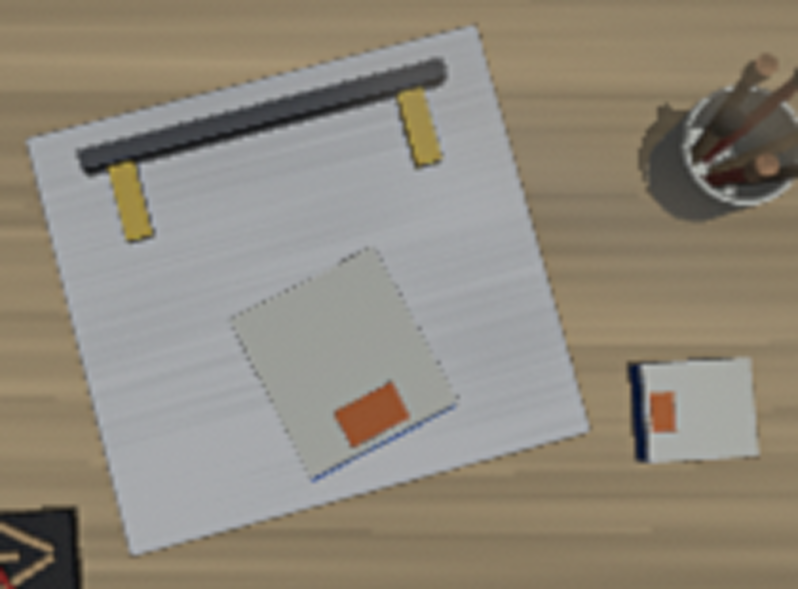

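View pics/scenec.png

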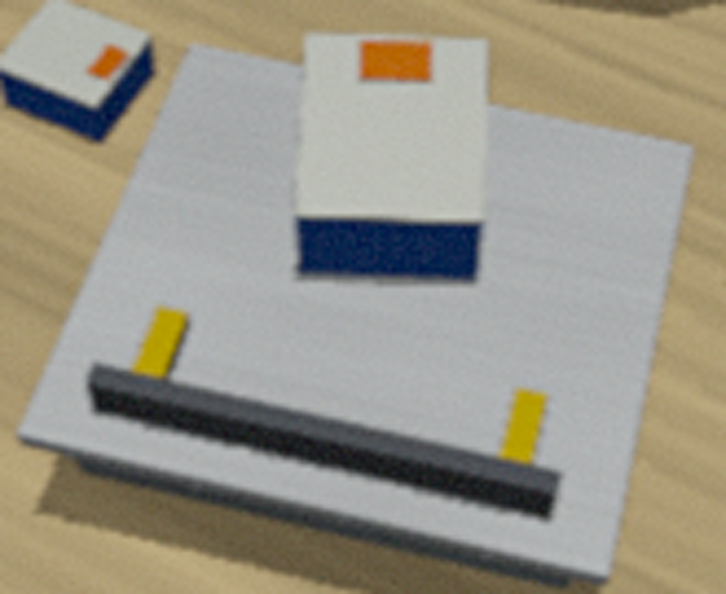

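The crops confirm it: the target tub stands on the plate, larger, with its lid slightly raised (pad at (371,414) top crop, (396,61) scene crop). The look-alike is about 60 % of its size and stands off the plate. Now I'll fit the poses from both views.

```bash
cat > h.py <<'E'
from bench import manip
import numpy as np
from scipy.optimize import least_squares
C={n:manip.camera_info(n) for n in("top","scene")}
def proj(n,X):
    c=C[n]; f=192/np.tan(np.radians(c["vertical_fov"])/2); p=c["R"]@np.asarray(X)+c["t"]
    return np.array([f*p[0]/p[2]+c["cx"],f*p[1]/p[2]+c["cy"]])
def T(p,x,y,z): 
    c,s=np.cos(p[3]),np.sin(p[3]); return np.array([p[0]+c*x-s*y,p[1]+s*x+c*y,p[2]+z])
def un(uv,s,o): return (np.array(uv)+.5)/s-.5+np.array(o)
E
python3 - <<'E'
from h import *
t=lambda *u:("top",un(u,3.8,(170,115))); s=lambda *u:("scene",un(u,4.4,(170,135)))
P=[((-.1275,.14,.07),t(133,554),s(692,147)),((-.1275,-.14,.07),t(589,431),s(190,45)),((.1275,-.14,.07),t(476,27),s(22,440)),((.1275,.14,.07),t(28,138),s(607,578)),
((.05,.08,.084),t(154,236),s(519,391)),((.05,-.08,.084),t(415,167),s(186,315)),((.05,.096,.084),t(130,242),s(545,395)),((.05,-.096,.084),t(441,160),s(160,308))]
def r(p): return np.concatenate([proj(n,T(p,*X))-uv for X,*o in P for n,uv in o])
q=least_squares(r,[.45,0,0,.2],loss="soft_l1"); print("shaker",q.x,np.round(r(q.x).reshape(-1,4),1))
S=q.x
def lid(a,d,y,h=.0055):
    return (.05-d*np.cos(a)+h*-np.sin(a)*-1*-1*-1, y, .045+d*np.sin(a)+h*np.cos(a))
L=[((0,.045),t(231,318),s(482,219)),((0,-.045),t(372,247),s(298,217)),((.1,.045),t(310,476),s(488,40)),((.1,-.045),t(457,400),s(304,34)),((.085,0),t(371,414),s(396,61))]
def rt(p):
    a=[proj(n,T(p,*lid(p[4],*X)))-uv for X,*o in L for n,uv in o]
    a+=[proj(n,T(p,.05,y,0))-uv for y,(n,uv) in((-.045,s(300,275)),(.045,s(476,278)))]
    return np.concatenate(a)
q=least_squares(rt,[.42,0,.07,.4,.2],loss="soft_l1");p=q.x; print("tub",p,np.round(rt(p).reshape(-1,2),1).tolist())
seat=T(S,.045,0,.07); print("seat",seat,"yaw",S[3]); 
d=p[:2]-seat[:2];c,sn=np.cos(S[3]),np.sin(S[3]);print("tub in seat",c*d[0]+sn*d[1],-sn*d[0]+c*d[1],p[3]-S[3])
print("pad",T(p,*lid(p[4],.085,0)))
E
```

```text
shaker [ 0.55072098  0.04449009 -0.00381422  0.26057183] [[-0.7  1.1 -0.2  0.4]
 [ 0.2  0.4 -0.5  0.2]
 [-0.4 -0.4 -2.  -0.4]
 [-0.9  0.6 -0.2  0.7]
 [-0.4  0.1 -1.5 -0.5]
 [ 0.1  0.2  0.1  0. ]
 [-1.1  0.4  0.2  0.4]
 [ 0.1  0.3 -1.2 -0. ]]
tub [0.50233731 0.02609512 0.07032983 0.48130962 0.20525035] [[-1.2, 0.5], [0.2, 0.6], [-0.6, -0.4], [-1.4, -0.4], [-0.3, 0.9], [-0.6, -0.3], [-0.0, 0.2], [-0.1, -0.3], [-0.2, 0.4], [-0.6, 0.2], [-1.0, -0.1], [0.2, 0.6]]
seat [0.59420191 0.05608358 0.06618578] yaw 0.2605718317988697
tub in seat -0.09648952324226215 -0.005308772919869573 0.22073779107289465
pad [0.47388875 0.0112371  0.13803843]
```

Shaker yaw is 0.261. The tub is 96 mm short of the seat, 5 mm off to the side and 0.22 rad askew, with its lid raised 0.205 rad. The heights and sizes check out. I'll push its front with the two spread fingers, turning gradually, and the lid stays untouched.

>>> apply_moves(commands=[0.05,0.04,-0.043,0,-1,0.05,0.08,-0.086,0,-2,0.05,0.12,-0.129,0,-3,0.05,0.16,-0.172,0,-4,0.05,0.2,-0.215,0,-5], grip_force=20)

```text
t: 0.78
position: [0.3282, -0.2822, 0.2184]
tcp_rot: [-3.142, -0.0, 0.465]
contact_force: [0.3, -0.6, 0.4]
grip_width: 0.0509
gripper_force: 0.0
```

>>> apply_moves(commands=[0.05,0.04,-0.043,0,0,0.05,0.08,-0.086,0,0,0.05,0.12,-0.129,0,0,0.05,0.16,-0.172,0,0,0.05,0.16,-0.172,0,0])

```text
t: 1.4
position: [0.3943, -0.0548, 0.2185]
tcp_rot: [-3.141, -0.001, 0.472]
contact_force: [0.1, -1.0, -0.2]
grip_width: 0.0499
gripper_force: 0.0
```

>>> apply_moves(commands=[0.05,0.022,-0.011,0,0,0.05,0.045,-0.022,0,-1,0.05,0.045,-0.022,0.05,-1,0.05,0.045,-0.022,0.1,-1,0.05,0.045,-0.022,0.136,-1])

```text
t: 2.02
position: [0.4228, -0.0198, 0.0802]
tcp_rot: [-3.141, 0.002, 0.482]
contact_force: [1.2, -0.1, 0.4]
grip_width: 0.0498
gripper_force: 0.0
```

>>> apply_moves(commands=[0.05,0,0,0,0,0.05,0,0,0,0])

```text
t: 2.28
position: [0.425, -0.0196, 0.0841]
tcp_rot: [3.141, -0.001, 0.482]
contact_force: [0.3, 0.2, -0.1]
grip_width: 0.0498
gripper_force: 0.0
```

```bash
python3 - <<'E'
from bench import manip
import cv2
f=manip.grab_frame("top");g=manip.grab_frame("wrist")
a=cv2.resize(f[115:270,170:380],None,fx=3,fy=3,interpolation=cv2.INTER_CUBIC)
g=cv2.resize(g,(160,120));a[:120,-160:]=g
cv2.imwrite("pics/a1.png",a);s=manip.state();print(s["position"],s["tcp_rot"],s["contact_force"])
E
```

```text
[ 0.4258078  -0.01939892  0.08488802] [ 3.13938862e+00 -2.81690623e-03  4.82038601e-01] [ 0.58050227 -0.30008852  0.71746137]
```

View pics/a1.png

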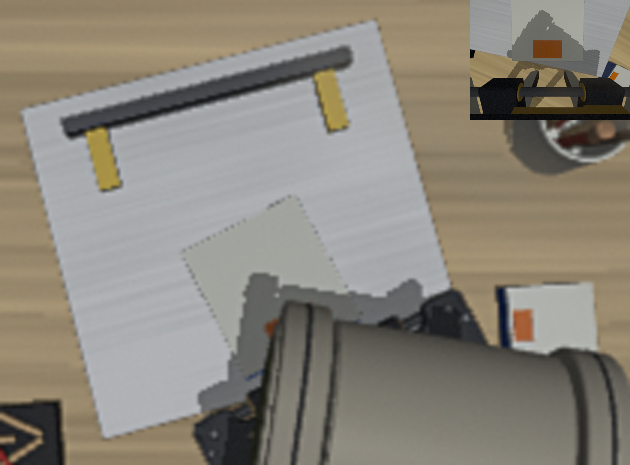

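The picture shows the fingers square in front of the tub's front face, the pad just ahead of them, and nothing in the way. Approach and touch next.

>>> apply_moves(commands=[0.05,0.01,-0.002,0,0,0.05,0.02,-0.004,0,0,0.05,0.025,-0.005,0,0,0.05,0.029,-0.005,0,0,0.05,0.032,-0.005,0,0])

```text
t: 3.0
position: [0.4499, 0.0004, 0.0825]
tcp_rot: [3.142, 0.002, 0.483]
contact_force: [-6.6, -2.7, 6.1]
grip_width: 0.0503
gripper_force: 3.5
```

>>> apply_moves(commands=[0.05,0.003,0,0,0,0.05,0.006,0,0,0,0.05,0.009,0,0,0,0.05,0.009,0,0,0])

```text
t: 3.5
position: [0.4578, 0.0044, 0.0825]
tcp_rot: [-3.142, 0.001, 0.482]
contact_force: [-2.9, -3.1, 2.8]
grip_width: 0.0497
gripper_force: 2.0
```

>>> apply_moves(commands=[0.05,0.006,0,0,0.8,0.05,0.012,0,0,1.7,0.05,0.018,0,0,2.5,0.05,0.024,0,0,3.4,0.05,0.03,0.0005,0,4.2])

```text
t: 4.12
position: [0.4852, 0.0185, 0.0824]
tcp_rot: [-3.141, 0.0, 0.408]
contact_force: [-2.2, -0.5, 0.5]
grip_width: 0.0498
gripper_force: 1.7
```

>>> apply_moves(commands=[0.05,0.006,0,0,0.8,0.05,0.012,0,0,1.7,0.05,0.018,0,0,2.5,0.05,0.024,0,0,3.4,0.05,0.03,-0.0006,0,4.2])

```text
t: 4.75
position: [0.5126, 0.0308, 0.0826]
tcp_rot: [-3.142, 0.0, 0.335]
contact_force: [-3.1, 0.2, -1.3]
grip_width: 0.0495
gripper_force: 1.0
```

```bash
python3 - <<'E'
from bench import manip
import cv2,numpy as np
f=manip.grab_frame("top");g=manip.grab_frame("scene")
a=cv2.resize(f[115:270,170:380],None,fx=2,fy=2,interpolation=cv2.INTER_CUBIC)
b=cv2.resize(g[135:270,170:335],None,fx=2.3,fy=2.3,interpolation=cv2.INTER_CUBIC);print(a.shape,b.shape)
b=b[:310];a=a[:310]; cv2.imwrite("pics/a2.png",np.hstack([a[:b.shape[0]],b[:a.shape[0],:]]))
cv2.imwrite("pics/s2.png",g);cv2.imwrite("pics/t2.png",f)
s=manip.state();print(s["position"],s["tcp_rot"],s["contact_force"])
E
```

```text
(310, 420, 3) (310, 379, 3)
[0.51317478 0.03100021 0.08292568] [ 3.14137812e+00 -1.16652818e-03  3.35538156e-01] [ 0.08586463 -0.24083415  0.11662395]
```

View pics/a2.png

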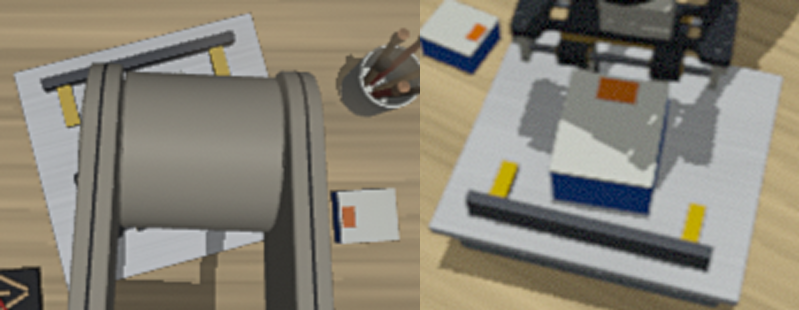

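The tub follows squarely (scene half: tub at (608,150), rail (590,230), lid still raised). Continue towards the rail.

>>> apply_moves(commands=[0.05,0.005,0,0,0.9,0.05,0.01,0,0,1.8,0.05,0.015,0,0,2.7,0.05,0.019,-0.0006,0,3.5,0.05,0.022,-0.001,0,4.3])

```text
t: 5.48
position: [0.5328, 0.0388, 0.0829]
tcp_rot: [3.141, 0.0, 0.26]
contact_force: [-5.8, -1.7, 3.1]
grip_width: 0.0502
gripper_force: 2.9
```

>>> apply_moves(commands=[0.05,0.002,0,0,0,0.05,0.004,0,0,0,0.05,0.005,0,0,0])

```text
t: 5.85
position: [0.5376, 0.04, 0.0829]
tcp_rot: [3.141, 0.0, 0.26]
contact_force: [-6.9, -1.7, 4.2]
grip_width: 0.05
gripper_force: 3.0
```

>>> apply_moves(commands=[0.05,0.001,0,0,0,0.05,0.002,0,0,0])

```text
t: 6.1
position: [0.5379, 0.0401, 0.083]
tcp_rot: [3.142, 0.004, 0.26]
contact_force: [-19.6, -4.9, 14.5]
grip_width: 0.0498
gripper_force: 9.7
```

The force step (20 N) shows contact with the rail, at the predicted place. Back off and check sideways.

>>> apply_moves(commands=[0.05,-0.01,0,0,0,0.05,-0.04,0,0,0,0.05,-0.09,0,0,0,0.05,-0.09,0,-0.06,0,0.05,-0.09,0,-0.11,0])

```text
t: 6.72
position: [0.4509, 0.0175, 0.1926]
tcp_rot: [-3.141, 0.001, 0.26]
contact_force: [1.1, 0.4, 0.3]
grip_width: 0.0499
gripper_force: 0.0
```

>>> apply_moves(commands=[0,-0.03,0,-0.02,0,0,-0.06,0,-0.04,0,0,-0.06,0,-0.04,0,0,-0.06,0,-0.04,0])

```text
t: 7.22
position: [0.3951, 0.002, 0.2325]
tcp_rot: [3.141, -0.002, 0.26]
contact_force: [0.0, 0.7, 0.3]
grip_width: 0.0148
gripper_force: 0.0
```

```bash
python3 - <<'E'
from bench import manip
import cv2,numpy as np
s=manip.state();np.save("w3.npy",np.r_[s["position"],s["tcp_rot"]])
w=manip.grab_frame("wrist");g=manip.grab_frame("scene");f=manip.grab_frame("top")
cv2.imwrite("pics/w3.png",w);cv2.imwrite("pics/t3.png",f)
b=cv2.resize(g[165:270,190:320],None,fx=3,fy=3,interpolation=cv2.INTER_CUBIC)
a=cv2.resize(w,(410,308))
c=np.zeros((320,800,3),np.uint8);c[:315,:390]=b;c[:308,390:]=a
cv2.imwrite("pics/a3.png",c)
cv2.imwrite("pics/s3.png",g)
print(s["position"],s["tcp_rot"],s["contact_force"])
E
```

```text
[0.39509545 0.00204427 0.2324895 ] [ 3.14125970e+00 -1.51448778e-03  2.60482355e-01] [0.01474078 0.74446899 0.30941107]
```

View pics/a3.png

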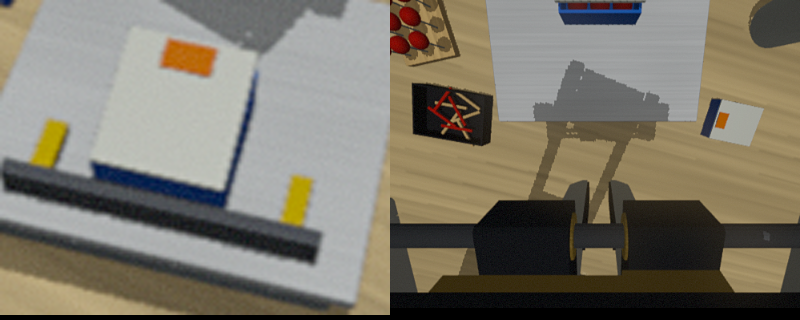

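```bash
python3 - <<'E'
from h import *
import cv2
s=lambda *u:("scene",un(u,3,(190,165)))
S=np.array([0.55072,.04449,-.0004,.2606])
P=[((.05,.08,.084),s(292,176)),((.05,-.08,.084),s(66,126)),((.05,.096,.084),s(314,181)),((.05,-.096,.084),s(44,120))]
print([np.round(proj(n,T(S,*X))-uv,1) for X,(n,uv) in P])
def lid(a,d,y,h=.0055): return (.05-d*np.cos(a)+h*np.sin(a),y,.045+d*np.sin(a)+h*np.cos(a))
L=[((0,-.045),s(92,160)),((0,.045),s(225,190)),((.1,-.045),s(131,26)),((.1,.045),s(257,68)),((.085,0),s(189,57))]
def tp(p): return [p[0],p[1],.07,p[2],p[3]]
rt=lambda p:np.concatenate([proj(n,T(tp(p),*lid(p[3],*X)))-uv for X,(n,uv) in L])
q=least_squares(rt,[.59,.056,.26,.2]);p=q.x;print(p,np.round(rt(p).reshape(-1,2),1).tolist())
seat=T(S,.045,0,.07);d=p[:2]-seat[:2];c,sn=np.cos(S[3]),np.sin(S[3]);print(c*d[0]+sn*d[1],-sn*d[0]+c*d[1],p[2]-S[3])
w=cv2.imread("pics/w3.png")
x0=190
c2=cv2.resize(w[0:165,100:420],None,fx=2.5,fy=2.5,interpolation=cv2.INTER_CUBIC);cv2.imwrite("pics/w3c.png",c2)
E
```

```text
[array([-0.8, -1.2]), array([ 0.2, -1.3]), array([-0.5, -1.1]), array([ 0.3, -0.9])]
[0.5947265  0.05537081 0.25587515 0.12755047] [[-1.1, -0.4], [-0.6, 0.1], [0.5, 1.5], [0.9, -3.3], [0.3, 1.9]]
0.00032420349393494607 -0.0008253007713313425 -0.004724850218541077
```

View pics/w3c.png

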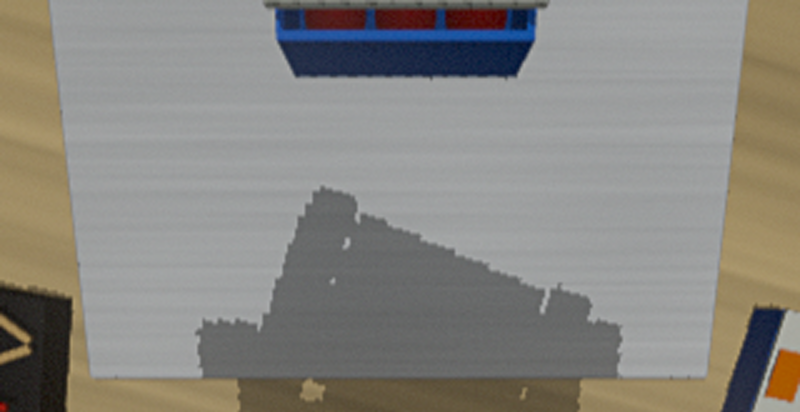

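The wrist view (tub base 297–518, plate edges 59–740 at row 76) puts the tub about 3 mm to the −y side, while the scene fit gives −0.8 mm. A view from above should settle it.

>>> apply_moves(commands=[0,0.03,0,-0.02,0,0,0.07,0,-0.05,0,0,0.11,0,-0.08,0,0,0.14,0,-0.1,0,0,0.14,0,-0.1,0])

```text
t: 8.0
position: [0.5317, 0.0387, 0.3324]
tcp_rot: [-3.141, 0.0, 0.262]
contact_force: [-0.1, 0.4, 0.1]
grip_width: 0.0004
gripper_force: 0.0
```

>>> apply_moves(commands=[0,0,0,0,0,0,0,0,0,0])

```text
t: 8.25
position: [0.5289, 0.038, 0.3315]
tcp_rot: [-3.141, 0.002, 0.261]
contact_force: [0.0, -0.8, 0.2]
grip_width: 0.0008
gripper_force: 0.0
```

```bash
python3 - <<'E'
from bench import manip
import cv2,numpy as np
s=manip.state();np.save("w4.npy",np.r_[s["position"],s["tcp_rot"]]);print(s["position"],s["tcp_rot"])
w=manip.grab_frame("wrist");cv2.imwrite("pics/w4.png",w)
cv2.imwrite("pics/w4c.png",cv2.resize(w[0:290,70:450],None,fx=2.05,fy=2.05,interpolation=cv2.INTER_CUBIC))
E
```

```text
[0.52885574 0.03796353 0.33154711] [-3.14114875e+00  1.71082381e-03  2.60708519e-01]
```

View pics/w4c.png

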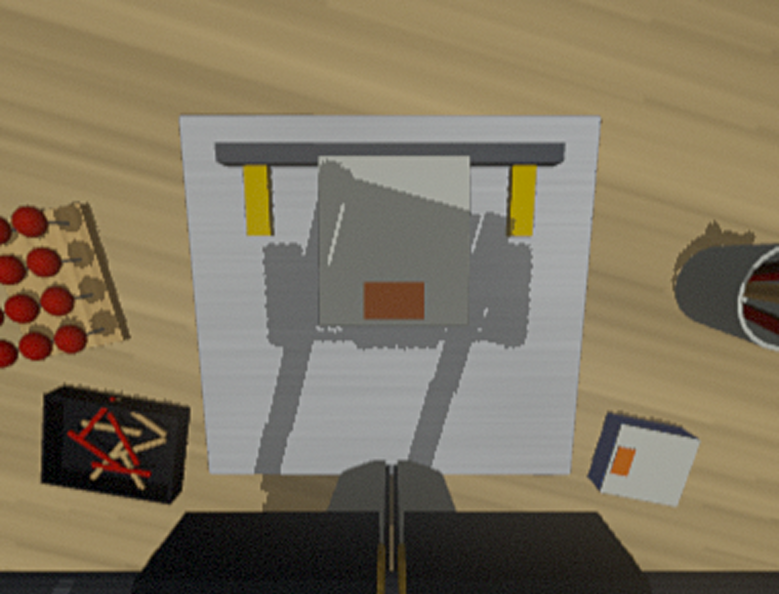

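Stops' inner faces at 271/509 (centre 390) and lid at 318–470 (centre about 393.5) with 1.67 px/mm put the tub about 2 mm off centre. It is square and against the rail, so within tolerance. Now press the pad (394,300).

>>> apply_moves(commands=[0,0.033,0.001,0.04,0,0,0.033,0.001,0.09,0,0,0.033,0.001,0.14,0,0,0.033,0.001,0.175,0,0,0.033,0.001,0.185,0])

```text
t: 8.93
position: [0.5595, 0.0455, 0.1447]
tcp_rot: [-3.14, 0.005, 0.261]
contact_force: [1.3, -0.3, 0.8]
grip_width: 0.0008
gripper_force: 0.0
```

>>> apply_moves(commands=[0,0,0,0.003,0,0,0,0,0.006,0,0,0,0,0.009,0,0,0,0,0.012,0,0,0,0,0.015,0])

```text
t: 9.55
position: [0.5622, 0.0455, 0.1332]
tcp_rot: [3.141, -0.001, 0.261]
contact_force: [-1.8, -0.5, 3.7]
grip_width: 0.0005
gripper_force: 1.9
```

>>> apply_moves(commands=[0,0,0,0.002,0,0,0,0,0.004,0,0,0,0,0.006,0])

```text
t: 9.93
position: [0.5619, 0.0456, 0.1265]
tcp_rot: [-3.142, 0.0, 0.261]
contact_force: [-2.1, -0.6, 3.8]
grip_width: 0.0003
gripper_force: 1.9
```

>>> apply_moves(commands=[0,0,0,0.002,0,0,0,0,0.004,0,0,0,0,0.006,0])

```text
t: 10.3
position: [0.5618, 0.0457, 0.1205]
tcp_rot: [-3.142, 0.0, 0.261]
contact_force: [-4.5, -0.7, 10.7]
grip_width: 0.0005
gripper_force: 6.0
```

>>> apply_moves(commands=[0,0,0,0.001,0,0,0,0,0.002,0])

```text
t: 10.55
position: [0.5619, 0.0456, 0.1202]
tcp_rot: [3.141, -0.0, 0.261]
contact_force: [-11.2, -1.2, 20.5]
grip_width: 0.0004
gripper_force: 10.3
```

The lid is at its stop (z 0.1202, 20 N). Hold, lift and check.

>>> apply_moves(commands=[0,0,0,0,0,0,0,0,0,0,0,0,0,0,0,0,0,0,-0.005,0,0,0,0,-0.03,0])

```text
t: 11.18
position: [0.5606, 0.0459, 0.1467]
tcp_rot: [-3.14, 0.003, 0.261]
contact_force: [0.4, 0.2, -0.2]
grip_width: 0.0006
gripper_force: 0.0
```

>>> apply_moves(commands=[0,0,0,-0.05,0,0,0,0,-0.1,0,0,-0.03,0,-0.16,0,0,-0.03,0,-0.18,0,0,-0.03,0,-0.18,0])

```text
t: 11.8
position: [0.5342, 0.0381, 0.331]
tcp_rot: [3.14, -0.005, 0.261]
contact_force: [0.1, -0.8, -0.6]
grip_width: 0.0004
gripper_force: 0.0
```

```bash
python3 - <<'E'
from bench import manip
import cv2,numpy as np
w=manip.grab_frame("wrist");g=manip.grab_frame("scene")
s=manip.state();print(s["position"],s["contact_force"],s["t"])
a=cv2.resize(w[40:200,130:370],None,fx=1.7,fy=1.7,interpolation=cv2.INTER_CUBIC)
b=cv2.resize(g[165:270,190:320],None,fx=3,fy=3,interpolation=cv2.INTER_CUBIC)
c=np.zeros((320,800,3),np.uint8);c[:315,:390]=b;c[:a.shape[0],392:392+a.shape[1]]=a
cv2.imwrite("pics/a5.png",c)
E
```

```text
[0.53291389 0.03807146 0.32704904] [-0.06717283 -0.20135995 -1.22850636] 11.9
```

View pics/a5.png

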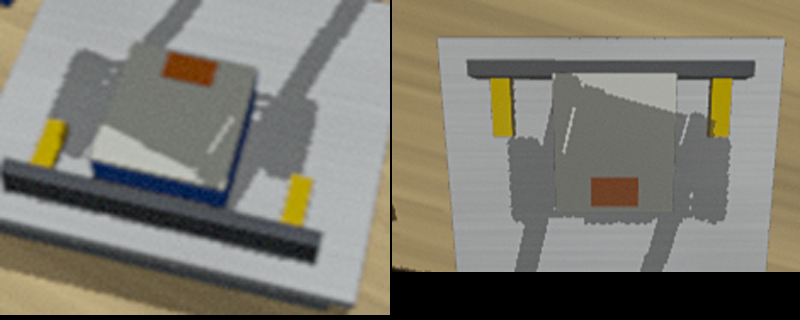

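The lid is flush and shut, and the tub is square against the rail (lid 554–676 between stops 491–731: about 2.5 mm off centre, within 5 mm). The arm is clear of everything, so I'll hand in.

```bash
python3 -c "
from bench import manip
print(manip.finish_job())"
```

```text
the job is handed in; nothing more can be done
None
```

The job is handed in, with no verdict returned: by my last pictures the tub is square against the rail, about 2–3 mm off centre (limit 5 mm), its lid pressed fully shut, and the brush pot, bead board and pin tray were left alone.

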